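# Clip down the blue-lidded oat container corner to corner

## Robot

A 6-joint arm with a two-finger parallel gripper is mounted at the origin on the work surface. World frame = base frame: x ahead of the robot, y to its left, z up, the work surface at z = 0. Lengths are in mm, angles in rad, forces in N, time in s.
With the tool pointing down it reaches from about 425 to 1125 mm from the base axis. Payload 14.9 kg.
Tool frame: the origin (TCP) lies on the mounting face of the last link; the fingertips stand 191 mm ahead of it and the grasp point (between the pads) lies 172 mm ahead of it; z points along the fingers, y is the line along which they close (so a half turn about z gives the same grasp; the last joint's range is limited). The gripper opens to 91 mm and grips with 3 to 60 N. Pads are 32 mm wide; open, the fingers measure 118 mm over their backs; the gripper's body (76 mm by 178 mm) begins 60 mm behind the grasp point.
Start: joints at [-1.225, 0.379, 1.734, -0, 1.028, -0.033], TCP at [258.861, -650.393, 404.732] pointing down, gripper open.
Joint ranges: [-2.77, 2.77], [-0.74, 2.19], [0, 2.66], [-1.06, 4.2], [0.31, 2.87], [-3.08, 3.08]. Speed limits (rad/s): [1.89, 1.89, 2.39, 3.14, 3.14, 3.14].

## Interface

Orientations are given as [roll, pitch, yaw] about the fixed x, y, z axes, in that order (R = Rz(yaw) Ry(pitch) Rx(roll)).
In Python, from plant import manip gives the robot as it stands. Calls block until the motion is done:
- manip.move_pose(position, orientation): joint-space move of the TCP to a pose.
- manip.move_l(position, rate=150, rotation=None, threshold=None): straight line of the TCP; rotation=None keeps the orientation; rate is the mean speed in mm/s. With threshold (N) it stops when the force on the tool has changed by that much, and returns True; else False.
- manip.goto_joints(angles): joint-space move.
- manip.gripper_to(opening): finger opening in mm; the grip force is fixed at half the most; returns when the fingers have stopped.
- manip.pause(seconds).
- manip.ik(position, orientation): joint angles nearest the present ones, or None.
- manip.sense(): the state.
- manip.capture(name): name is "scene" or "top" or "wrist"; returns (picture, depth): 384x512x3 uint8, red, green, blue; 384x512 float32, mm along the optical axis (not along the pixel's ray), 0 where there is no reading.
- manip.camera_model(name): a dict with "K" (3x3 intrinsics, pixels), "origin" and "attitude" of the camera in the world. Camera axes: x right, y down, z forward; pixel columns grow to the right and rows downward; lengths in mm; the calibration is good to about 2 mm. A picture is of the moment at which its call begins: read the wrist's pose just before it. camera_model takes no time and is no camera call; for the wrist camera it gives the pose at the moment of the call.
A pose or a line that the arm cannot do raises manip.PlanningError and nothing moves.
- manip.job_done(): hands the job in; it is judged then, once.
The state is a dict: "time": time; "joint_pos": joint angles; "qvel": joint speeds; "effort": joint torques, N m; "ee_pos": TCP position; "eef_rot": TCP orientation; "wrist_force": force on the tool from outside, world axes, zero at the start; "moment": the same for the moment, N m; "grip_width": finger opening in mm; "grip_force": force on a finger pad.
Only numpy, scipy, OpenCV 4.12 (cv2) and the standard library are available. Lean on these libraries where they do the work, as an engineer would, in place of code of your own. Each camera call takes 0.05 s, during which the arm holds its last target. There are 200 camera calls.

## Task

Snap the four clips of the blue-lidded food container fully down flat onto its lid, one after another in opposite-corner order: the red clip first, then the clip diagonally opposite it, then the other two in either order. Leave the yellow-lidded container alone.

Things in the scene. Friction and masses are not known exactly. Their poses are not given: they have to be found in the camera images.
- blue_box: Clear plastic food container, blue lid, 140 (x) by 190 (y) mm, lid top 88 mm above the counter; fixed, any yaw. Origin: centre of underside, z up, y along the long sides. Four flat clips, 48 long x 32 wide x 5 mm, hinged on the long rims at x +-74, y +-60, z 86 mm, reach inwards (along x) over the lid; all start raised. The clip at (+x, +y) is red, the rest grey. Shut, a clip's top is at 94 mm.
- yellow_box: Bystander: the same container but with a yellow lid, also fixed, with one red and three grey clips of its own, all raised. Origin: centre of its underside, axes as for the blue-lidded one.
- blue_box_clip_pp (a joint): The red clip, hinge at (+74, +60, 86) mm in blue_box. Rad: 0 = shut, flat on the lid; 0.45 to 0.65 (tip 20 to 30 mm up) at the start. Stiff: it stays where it is left, so it must be pressed right down to its stop. A downward push of 1 to 4 N, 20 to 35 mm inwards of the hinge, moves it.
- blue_box_clip_mm (a joint): The grey clip diagonally opposite the red one, hinge at (-74, -60, 86) mm in blue_box. Rad: 0 = shut, flat on the lid; 0.45 to 0.65 (tip 20 to 30 mm up) at the start. Stiff: it stays where it is left, so it must be pressed right down to its stop. A downward push of 1 to 4 N, 20 to 35 mm inwards of the hinge, moves it.
- blue_box_clip_pm (a joint): The grey clip on the same long side as the red one, hinge at (+74, -60, 86) mm in blue_box. Rad: 0 = shut, flat on the lid; 0.45 to 0.65 (tip 20 to 30 mm up) at the start. Stiff: it stays where it is left, so it must be pressed right down to its stop. A downward push of 1 to 4 N, 20 to 35 mm inwards of the hinge, moves it.
- blue_box_clip_mp (a joint): The grey clip straight across from the red one, hinge at (-74, +60, 86) mm in blue_box. Rad: 0 = shut, flat on the lid; 0.45 to 0.65 (tip 20 to 30 mm up) at the start. Stiff: it stays where it is left, so it must be pressed right down to its stop. A downward push of 1 to 4 N, 20 to 35 mm inwards of the hinge, moves it.

How it is judged (in metres and radians):
On the way, in this order (a step that is already met when the one before it is completed fails the run):
1. the red clip is snapped down first (value of joint blue_box_clip_pp below 0.12 rad), for 0.1 s.
2. then the clip diagonally opposite the red one is snapped down (value of joint blue_box_clip_mm below 0.12 rad), for 0.1 s.
3. then one of the other two clips is snapped down (value of joint any of blue_box_clip_pm, blue_box_clip_mp below 0.12 rad), for 0.1 s.
4. then the last clip is snapped down (value of joint each of blue_box_clip_pm, blue_box_clip_mp below 0.12 rad), for 0.1 s.
At the end, for the whole second after the job is handed in: All four clips of the blue-lidded container are snapped down, each hinge below 0.12 rad (tip within about 6 mm of flat) (all of step 4 and value of joint each of blue_box_clip_pp, blue_box_clip_mm below 0.12 rad); the robot touches nothing.
It fails at once if the robot presses or knocks the yellow-lidded container (more than 2 N) (contact force between any of the fingers, the arm and yellow_box above 2 N).
It also fails if it takes over 48 s, if anything falls off the work surface, if the arm or the gripper's body presses on something with over 40 N, if the wrist force passes 120 N, or if a joint passes its speed limit or range.

## Working session

There is one attempt and no reset: what is moved stays moved. The work goes in short steps, each a Python script; the robot and the scene stay as the last script left them, time stands still between calls to the robot, and variables do not carry over. Pictures are saved under pics/ and viewed, at most 10 in all, crops included, and the job is handed in when it is done.

```bash
mkdir -p pics; ls
python3 - <<'E'
from plant import manip
import cv2, numpy as np
for n in ("top","scene"):
    p,d=manip.capture(n); m=manip.camera_model(n)
    np.savez(n+".npz",p=p,d=d,**{k:np.array(v) for k,v in m.items()})
    cv2.imwrite(f"pics/{n}0.png",p[:,:,::-1]); print(n,m)
print(manip.sense())
E
```

```text
pics
top {'K': array([[455.5034516 ,   0.        , 257.03423471],
       [  0.        , 455.5034516 , 184.51085925],
       [  0.        ,   0.        ,   1.        ]]), 'origin': array([423.44250097,  12.65705039, 901.52318401]), 'attitude': array([-2.96917304,  0.00611112, -1.59246   ])}
scene {'K': array([[380.39441768,   0.        , 258.94070333],
       [  0.        , 380.39441768, 192.17693366],
       [  0.        ,   0.        ,   1.        ]]), 'origin': array([1125.9250282 , -282.27937884,  780.62919974]), 'attitude': array([-2.39500438,  0.00701953,  1.11232841])}
{'time': 0.1, 'joint_pos': array([-1.22529200e+00,  3.79370058e-01,  1.73470924e+00, -1.09078987e-05,
        1.02848742e+00, -3.33120544e-02]), 'qvel': array([-0.00190286, -0.00014615, -0.00107836,  0.00199251, -0.00037482,
       -0.00130915]), 'effort': array([-1.22930891e-03, -7.65039253e+01, -4.35294807e+01,  6.51847548e-02,
        3.98819649e-02,  3.89734069e-06]), 'ee_pos': array([ 258.80642894, -650.22623848,  404.15051396]), 'eef_rot': array([-3.14061882e+00, -2.31100409e-05,  3.78822009e-01]), 'wrist_force': array([0.16633353, 1.08444437, 0.78760193]), 'moment': array([-0.01837262,  0.00997707,  0.01016458]), 'grip_force': 0.0, 'grip_width': 91.2570239361175}
```

View pics/top0.png

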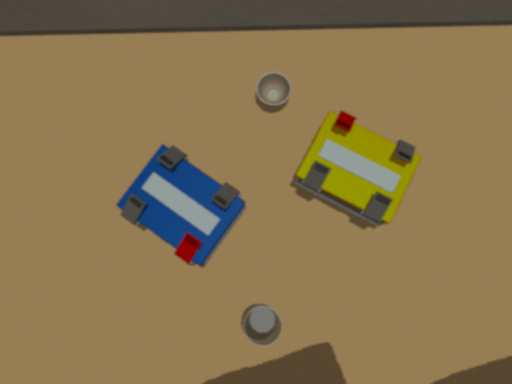

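The top view shows the blue box at about (181,203), its red clip at (188,248) and grey clips at (134,208), (172,158) and (226,196). The yellow box is at about (360,165). Next I'll fit the lid rectangle.

```bash
cat > fit.py <<'E'
import numpy as np, cv2
from scipy.spatial.transform import Rotation as R
def cloud(n):
    f=np.load(n+".npz"); p,d=f["p"],f["d"].astype(float); K=f["K"]
    v,u=np.indices(d.shape); c=np.stack([(u-K[0,2])*d/K[0,0],(v-K[1,2])*d/K[1,1],d],-1)
    return p.astype(int), c@R.from_euler("xyz",f["attitude"]).as_matrix().T+f["origin"], d>0
def masks(p):
    r,g,b=p[...,0],p[...,1],p[...,2]
    return dict(blue=(b>1.8*r)&(b>g*1.4)&(b>60), red=(r>100)&(g<50)&(b<50), yellow=(r>120)&(g>120)&(b<70))
E
python3 - <<'E'
from fit import *
for n in ("top","scene"):
    p,X,ok=cloud(n); M=masks(p)
    for c in M:
        m=M[c]&ok; P=X[m]
        print(n,c,len(P), np.percentile(P[:,2],[5,25,50,75,95]).round(1) if len(P) else "")
        if c!="red" and len(P):
            z=np.median(P[:,2]); Q=P[abs(P[:,2]-z)<6]
            print("  rect",cv2.minAreaRect(Q[:,:2].astype(np.float32)))
        if c=="red":
            k,l,s,ce=cv2.connectedComponentsWithStats(m.astype(np.uint8))
            for i in range(1,k):
                if s[i,4]>15: print("  ",s[i],ce[i],np.median(X[l==i],0).round(1))
E
```

```text
top blue 4674 [86.1 87.4 88.3 89.2 90.6]
  rect ((533.4229736328125, 152.91065979003906), (188.22410583496094, 138.20294189453125), 53.66655731201172)
top red 548 [ 94.9  99.3 104.3 110.  118.1]
   [335 112  20  20 195] [344.72307692 120.4974359 ] [ 676.9 -147.   107.5]
   [176 234  25  29 353] [187.08215297 248.76203966] [451.5 139.  102.8]
top yellow 4347 [85.3 86.8 87.7 88.7 90.1]
  rect ((596.7738037109375, -172.9434051513672), (189.4456787109375, 138.8029327392578), 60.942481994628906)
scene blue 1441 [85.7 86.9 87.8 88.8 90. ]
  rect ((534.2192993164062, 150.53997802734375), (186.21925354003906, 142.92330932617188), 53.38203811645508)
scene red 360 [ 90.5  98.3 105.5 112.2 118.4]
   [283 146  12   6  41] [289.14634146 148.80487805] [461.5 132.6 106.9]
   [217 238  14  24 319] [223.62695925 249.86206897] [ 679.  -150.8  105. ]
scene yellow 2134 [86.3 87.5 88.4 89.2 90.3]
  rect ((595.626953125, -174.63255310058594), (188.5005340576172, 139.72434997558594), 60.535919189453125)
```

View pics/scene0.png

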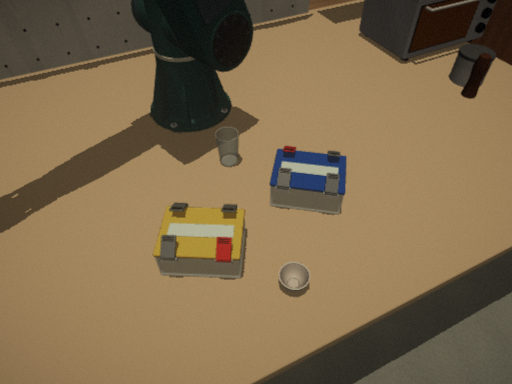

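Both cameras agree: box centre at about (533.5, 152.3) and yaw 143.6°. The red clip at (187,249) lies in the box's (+x,+y) quadrant. I'll press red first with the fingers closed and check it.

```bash
cat > press.py <<'E'
import numpy as np
from plant import manip
C=np.array([533.6,152.3]); A=np.deg2rad(143.6)
RB=np.array([[np.cos(A),-np.sin(A)],[np.sin(A),np.cos(A)]])
def pt(sx,sy): return C+RB@[46*sx,60*sy]
def press(sx,sy,yaw):
    x,y=pt(sx,sy); o=[np.pi,0,yaw]
    s=manip.sense()
    if s["ee_pos"][2]>345: manip.move_pose([x,y,336],o)
    else: manip.move_l([x,y,336],rate=200)
    manip.pause(0.2); f0=manip.sense()["wrist_force"][2]
    hit=manip.move_l([x,y,94+191-4],rate=40,threshold=20)
    s=manip.sense(); print(sx,sy,"hit",hit,"tip z",(s["ee_pos"][2]-191).round(1),"dF",(s["wrist_force"][2]-f0).round(1),end=" ")
    manip.pause(0.3)
    manip.move_l([x,y,336],rate=150); print("t",manip.sense()["time"])
E
python3 - <<'E'
from press import *
yaws=np.deg2rad([53.6,-36.4,143.6,-126.4]); q0=manip.sense()["joint_pos"]
best=None
for w in yaws:
    q=[manip.ik([*pt(*s),z],[np.pi,0,w]) for s in((1,1),(-1,-1),(1,-1),(-1,1)) for z in(281,336)]
    if any(k is None for k in q): print(w,"no"); continue
    c=max(abs(np.array(k)-q0).max() for k in q); print(w,c)
    if best is None or c<best[0]: best=(c,w)
w=best[1]; open("yaw","w").write(str(w))
manip.gripper_to(0)
press(1,1,w)
import cv2
p,d=manip.capture("wrist"); cv2.imwrite("pics/w1.png",p[:,:,::-1])
E
```

```text
0.9354964790689606 1.589629925765725
-0.635299847725936 2.6037461593478395
2.506292805863857 1.589629925765725
-2.2060961745208325 2.3736974135654747
1 1 hit True tip z 93.6 dF 20.2 t 6.5083
```

View pics/w1.png

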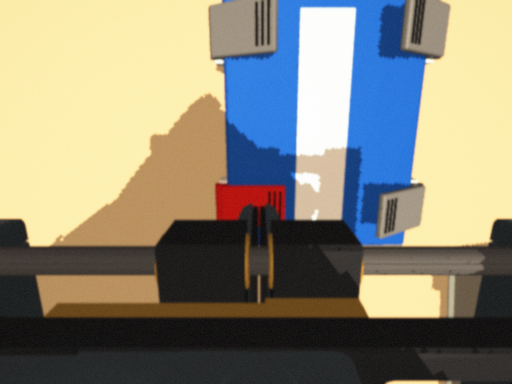

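The wrist view shows the red clip at (250,200) lying flat with the fingers centred on it. The tip stopped at 93.6 mm with 20 N. The other three clips, at (243,27), (425,27) and (400,210), are still raised, so I'll press the diagonal one and then the other two.

Run:
```python
from press import *
import cv2
w=float(open("yaw").read())
for s in ((-1,-1),(1,-1),(-1,1)): press(*s,w)
e=manip.sense()["ee_pos"]
manip.move_l([e[0],e[1],420],rate=200)
e=manip.sense()["ee_pos"]; manip.move_l([480,-100,420],rate=250)
for n in("top","scene"):
    p,d=manip.capture(n); m=manip.camera_model(n)
    np.savez(n+".npz",p=p,d=d,**{k:np.array(v) for k,v in m.items()})
    cv2.imwrite(f"pics/{n}1.png",p[:,:,::-1])
from fit import cloud
p,X,ok=cloud("top")
for sx in(1,-1):
  for sy in(1,-1):
    L=(X[...,:2]-C)@RB*[sx,sy]
    m=ok&(abs(L[...,1]-60)<13)&(L[...,0]>30)&(L[...,0]<70)
    print(sx,sy,m.sum(),np.percentile(X[m][:,2],[5,50,95]).round(1))
print(manip.sense()["time"])
```

```text
-1 -1 hit True tip z 93.8 dF 12.3 t 9.65
1 -1 hit True tip z 93.7 dF 15.9 t 12.45
-1 1 hit True tip z 93.7 dF 15.2 t 15.5417
1 1 335 [92.4 94.5 96.7]
1 -1 321 [92.4 94.5 96.9]
-1 1 319 [91.9 94.1 96.5]
-1 -1 302 [92.3 94.7 97. ]
17.1
```

View pics/top1.png

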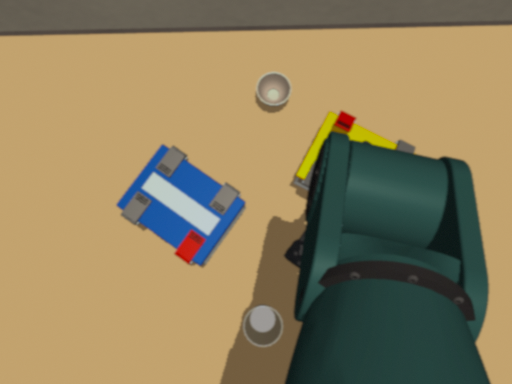

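The top view shows all four blue-box clips flat, at (190,246), (171,160), (136,208) and (225,198). Depth puts their tops at about 94 mm. The arm is clear, with its fingers over 200 mm up.

```bash
python3 -c "
from plant import manip
print(manip.job_done())"
```

```text
the job is handed in; nothing more can be done
None
```

All four blue-box clips are pressed flat, with tops at about 94 mm, in the order red, diagonal opposite, then the other two; the yellow box was left alone and the job was handed in at about 17 s, though the hand-in call returned no verdict.

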